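# Hold the angle gauge on the valve cap with its pointer on the mark

## Task

Pick the yellow angle gauge off the timber offcut and stand it upright with the middle of its base on the brass ball cap of the sprung valve stem in the cylinder head, pressing the cap down a few millimetres, well short of its stop. Then rock the gauge sideways on the cap, in the plane of its dial, until the swinging red pointer settles on the blue mark. Finish while still gripping it there, the cap still lightly pressed down and the pointer at rest on the mark, so that the fitter can sight the rocker angle along it; leave the tin, the wrench and the loose valve where they are.

Things in the scene. Friction and masses are not known exactly. Their poses are not given: they have to be found in the camera images.
- gauge: Angle gauge, about 0.36 kg, standing on the offcut. Base: dark steel bar 100 mm (its y) x 34 mm (its x) x 10 mm, flat underside. Above it an open yellow dial ring in its y-z plane, 96 mm across, centre (pointer pivot) 58 mm and top 106 mm above the underside; it shows from front and back. Origin: centre of the underside; z up to the handle, x square to the dial.
- gauge_handle (a point): Middle of the gauge's black square handle, 130 mm above the underside. The handle is 22 x 22 mm, sides along the gauge's x and y, from 106 to 146 mm above the underside.
- pointer (a joint): Red pendulum pointer on the dial centre, hangs plumb under gravity; damped, a disturbance dies out in about 1 to 2 s. Angle in rad about the gauge's +x, 0 when it points along the gauge's -z (gauge upright), positive towards the gauge's +y. Tilting the gauge by angle a about its +x makes it read -a.
- mark (a joint): Blue mark, a tab 7 mm wide on the dial ring 44 mm from the dial centre, friction holds it where it is set. Angle in rad in the same sense as the pointer, between 0.22 and 0.42 (towards the gauge's +y): the pointer is on the mark when both angles are equal.
- pointer_tip (a point): Tip of the red pointer, 37 mm from the dial centre, on the dial's mid plane. Its axes turn with the pointer: its z runs from tip to pivot.
- mark_tip (a point): Middle of the blue mark, 44 mm from the dial centre, on the dial's mid plane. Its axes turn with the mark: its z runs from mark to pivot.
- head: Cylinder head, cast aluminium block fixed to the bench, 190 mm (x) x 170 mm (y) x 85 mm high; the port flanges stand out to 107 mm from its centre in x. Bosses and stubs on top are at most 14 mm high. Origin: centre of its underside, z up. The sprung valve stem stands at its centre.
- valve_cap (a point): Centre of the brass ball (radius 14 mm) that caps the sprung valve stem; unpressed it is 136 mm above the bench, so the top of the ball is at 150 mm.
- valve (a joint): How far the valve stem is pressed straight down, in m, 0 (up) to 0.016 (stop). Light checking spring: about 0.9 N to start and 0.7 N more per mm.
- offcut: Joist offcut, pale timber block 90 mm (x) x 150 mm (y) x 40 mm high, fixed to the bench; the gauge stands near the middle of its top. Origin: centre of the underside.
- tin: Bystander: open white tin, 84 mm across, 90 mm high, a brush handle sticking out to 117 mm. Origin: centre of the underside.
- wrench: Bystander: steel wrench lying flat on the bench between the head and the offcut.
- poppet: Bystander: loose engine valve standing on its disc (42 mm across), 100 mm high, its stem 9 mm thick. Origin: centre of the underside.
Mind the look-alikes: they are no part of the job. Of the things shaped like the offcut, the wooden one is meant.

How it is judged:
By the outcome, as a careful person would: the job done as asked, in the order asked, and still so for the second after the job is handed in, while the arm keeps its last pose, push and grip.
It also fails if it takes over 51 s, if anything falls off the work surface, if the arm or the gripper's body presses on something with over 40 N, if the wrist force passes 120 N, or if a joint passes its speed limit or range.

## Robot

A 6-joint arm with a two-finger parallel gripper is mounted at the origin on the work surface. World frame = base frame: x ahead of the robot, y to its left, z up, the work surface at z = 0. Lengths are in m, angles in rad, forces in N, time in s.
With the tool pointing down it reaches from about 0.3 to 0.775 m from the base axis. Payload 14.6 kg.
Tool frame: the origin (TCP) lies at the very end of the fingers, on their centre line; the grasp point (between the pads) lies 19 mm behind it; x points along the fingers, y is the direction in which the jaws open and shut, and the axes are right-handed (so a half turn about x gives the same grasp; the last joint's range is limited). The gripper opens to 94 mm and grips with 3 to 60 N. Pads are 16 mm wide; open, the fingers measure 119 mm over their backs; the gripper's body (75 mm by 177 mm) begins 78 mm behind the grasp point.
Start: joints at [-1.169, 0.3, 1.521, -0, 1.321, -0.067], TCP at [0.248, -0.491, 0.205] pointing down, gripper open.
Joint ranges: [-3.03, 3.03], [-0.79, 2.21], [0.23, 2.52], [-1.04, 4.18], [0, 3.07], [-2.55, 2.55]. Speed limits (rad/s): [2.22, 2.22, 2.57, 3.14, 3.14, 3.14].

## Interface

Orientations are given as [roll, pitch, yaw] about the fixed x, y, z axes, in that order (R = Rz(yaw) Ry(pitch) Rx(roll)).
In Python, from station import ctrl, viewer, hand_in gives the robot as it stands. The module is installed in compiled form; this text tells all that it offers.
- The arm moves only by the tool play_rows, never from a script. Its argument "deltas" is a list that holds one entry, the list of rows, each a list of 7 numbers: the shift along the tool's x, y, z in mm, then the turn, a rotation vector about the tool's x, y, z in rad, then the finger opening in mm, from 0 to 94. In form: [[[dx, dy, dz, ax, ay, az, gripper], ...]]. A call has 1 to 10 rows; each row shifts and turns the commanded pose from where the row before left it, along the tool's axes as they then stand; what a row does not reach is not made up. A row lasts 1/10 s, in which the tool goes at most 50 mm and 8.59 degrees, less where a joint would pass 70% of its speed; a pose out of reach is approached as far as the arm can. A call with a gripper value outside its range is refused whole. The fingers move at their own pace and stop on an object; "grip_force" is the grip in N (left out, the last holds). Time passes only in rows, so rows that do not move let the fingers close. It gives the time, the measured TCP pose, the force and the opening at its end, in the units of the state.
- ctrl.get_obs(): the state, without advancing time (a new reading comes with each control period).
- viewer.camera(name): name is "side" or "top"; returns a dict with "img" (420x560x3 uint8, red, green, blue), "fx", "fy", "cx", "cy" (pixels), "rvec" (rotation vector, rad) and "tvec" (3), from world to camera coordinates, as OpenCV has them. Camera axes: x right, y down, z forward; pixel columns grow to the right and rows downward; lengths in m; the calibration is good to about 2 mm. A picture is of the moment at which its call begins. There is no depth.
- hand_in(): hands the job in, once; it reports no verdict.
The state is a dict: "time_s": time; "qpos": joint angles; "joint_vel": joint speeds; "tau": joint torques, N m; "ee_pos": TCP position; "eef_rot": TCP orientation; "force": force on the tool from outside, world axes, zero at the start; "moment": the same for the moment, N m; "grip_width": finger opening in m.
Only numpy, scipy, OpenCV 4.12 (cv2) and the standard library are available. Lean on these libraries where they do the work, as an engineer would, in place of code of your own. Each camera call takes 0.05 s, during which the arm holds its last target.

## Working session

There is one attempt and no reset: what is moved stays moved. The work goes in short steps, Python scripts to look and compute and a tool call to move; the robot and the scene stay as the last step left them, time stands still between calls to the robot, and variables do not carry over. Pictures are saved under pics/ and viewed, and the job is handed in when it is done.

Besides the shell and the picture viewer there is one more tool, called after "Emit:" by a JSON object that holds its "name" and its "arguments". play_rows: Moves the arm, as the interface text tells. Its arguments: {"type":"object","properties":{"deltas":{"type":"array","items":{"type":"array","items":{"type":"array","items":{"type":"number"}}}},"grip_force":{"type":"number"}},"required":["deltas"]}

```bash
mkdir -p pics; cat > h.py <<'E'
import numpy as np, cv2
from scipy.spatial.transform import Rotation as Ro
from station import ctrl, viewer, hand_in
def shot(n,f=None):
    c=viewer.camera(n)
    if f: cv2.imwrite('pics/'+f,c['img'][:,:,::-1])
    c['R']=Ro.from_rotvec(np.ravel(c['rvec'])).as_matrix(); c['t']=np.ravel(c['tvec']); c['o']=-c['R'].T@c['t']
    return c
def ray(c,u,v):
    d=c['R'].T@np.array([(u-c['cx'])/c['fx'],(v-c['cy'])/c['fy'],1]); return c['o'],d/np.linalg.norm(d)
def onz(c,u,v,z):
    o,d=ray(c,u,v); return o+d*(z-o[2])/d[2]
def proj(c,p):
    q=c['R']@np.array(p)+c['t']; return np.array([c['fx']*q[0]/q[2]+c['cx'],c['fy']*q[1]/q[2]+c['cy']])
def tri(c1,p1,c2,p2):
    o1,d1=ray(c1,*p1);o2,d2=ray(c2,*p2)
    s=np.linalg.lstsq(np.c_[d1,-d2],o2-o1,rcond=None)[0]
    a=o1+s[0]*d1;b=o2+s[1]*d2
    return (a+b)/2,np.linalg.norm(a-b)
E
python3 - <<'E'
from h import *
for n in('side','top'):
    c=shot(n,n+'0.png'); print(n,c['o'],c['R'][2],c['fx'],c['cx'],c['cy'])
print(ctrl.get_obs())
E
```

```text
side [0.45322205 0.89971419 0.74024651] [ 0.06892621 -0.85447244 -0.5149039 ] 527.520348606349 265.7477438694684 203.3451448770569
top [ 0.40526673 -0.09584901  0.92293103] [ 0.15854862  0.02860744 -0.98693665] 395.7510585153921 282.05203707514886 208.86347530754605
{'time_s': 0.1, 'qpos': array([-1.16863018e+00,  3.00413618e-01,  1.52152877e+00,  1.96250229e-05,
        1.32072351e+00, -6.65686382e-02]), 'joint_vel': array([-0.00097288, -0.0012812 , -0.00086929,  0.00042565, -0.00132963,
        0.00133312]), 'tau': array([ 7.90953873e-04, -5.32645476e+01, -3.53280044e+01,  7.09546963e-02,
        2.34974711e-02, -5.41561940e-05]), 'ee_pos': array([ 0.24838762, -0.49044142,  0.20494   ]), 'eef_rot': array([-1.6550752 ,  1.56972292,  1.95524737]), 'force': array([ 0.19416149, -1.16010543,  0.08212041]), 'moment': array([ 0.04194998, -0.03451061, -0.03353999]), 'grip_width': 0.09417195129197119}
```

View pics/side0.png

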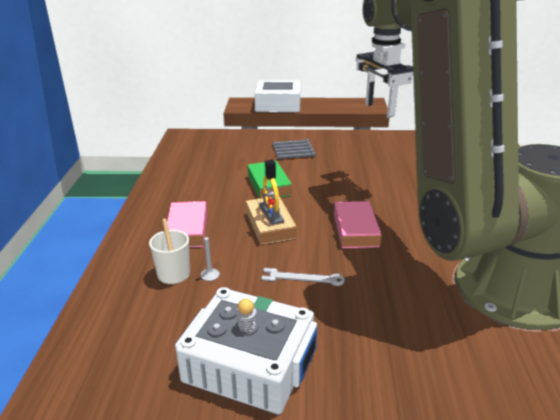

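View pics/top0.png

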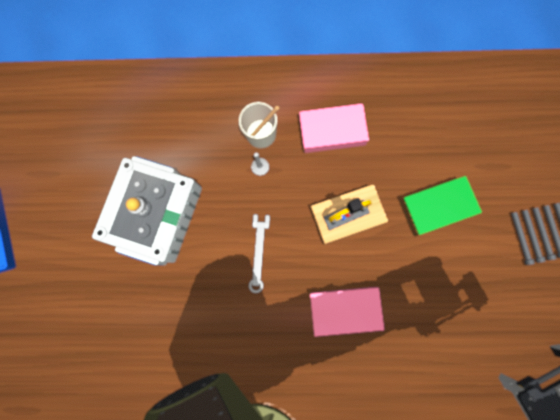

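Offcut-like things in the top view are the tan timber (350,213), pink (334,127), green (443,205) and rose (347,311). The tan one carries the yellow gauge, so it matches the description. The other thing in brass/yellow is the ball cap (133,204). I'll check this in one close crop.

```bash
python3 - <<'E'
from h import *
s=cv2.imread('pics/side0.png');t=cv2.imread('pics/top0.png')
a=cv2.resize(s[145:250,225:315],None,fx=4,fy=4,interpolation=cv2.INTER_CUBIC)
b=cv2.resize(t[170:255,300:400],None,fx=4,fy=4,interpolation=cv2.INTER_CUBIC)
o=np.zeros((420,770,3),np.uint8);o[:a.shape[0],:360]=a;o[:340,365:765]=b
cv2.imwrite('pics/crop0.png',o)
E
```

```text
(no output)
```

View pics/crop0.png

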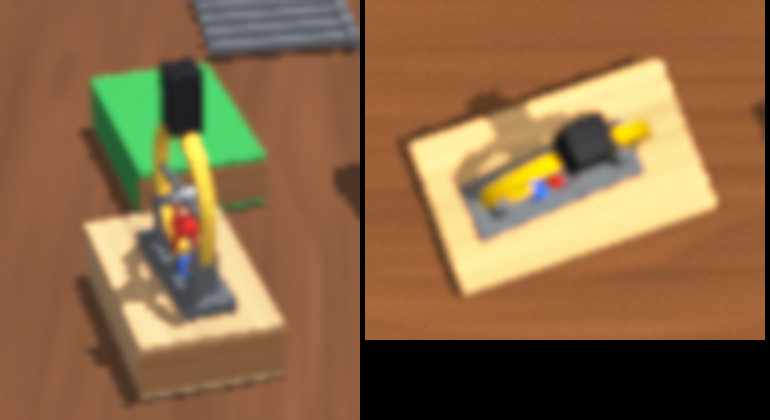

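The crop confirms it: the gauge stands on the timber offcut, with a black handle, and the blue mark is offset from the red pointer towards image left in the top view. Next I'll measure the gauge and the cap.

```bash
python3 - <<'E'
from h import *
s=shot('side');t=shot('top')
def blobs(c,f,box):
    im=c['img'].astype(int);x0,y0,x1,y1=box
    m=np.zeros(im.shape[:2],np.uint8); m[y0:y1,x0:x1]=f(im)[y0:y1,x0:x1]
    n,l,st,ce=cv2.connectedComponentsWithStats(m)
    i=1+np.argmax(st[1:,4]);return m,l==i,st[i],ce[i]
yel=lambda im:(im[...,0]>150)&(im[...,1]>90)&(im[...,2]<90)
blk=lambda im:im.max(-1)<50
H={}
for k,c,bh,bc in(('s',s,(255,150,290,185),(225,285,270,325)),('t',t,(335,190,375,222),(118,190,152,220))):
    _,m,st,ce=blobs(c,blk,bh);print(k,'handle',st,ce);H[k]=ce
    ys,xs=np.nonzero(m);print(xs.min(),xs.max(),ys.min(),ys.max(),cv2.minAreaRect(np.c_[xs,ys].astype(np.float32)))
    _,m,st,ce=blobs(c,yel,bc);print(k,'cap',st,ce);H[k+'c']=ce
print('handle tri',tri(s,H['s'],t,H['t']),'cap',tri(s,H['sc'],t,H['tc']))
print('cap on z .136',onz(s,*H['sc'],.136),onz(t,*H['tc'],.136))
print('handle side on z .17',onz(s,*H['s'],.17))
# offcut corners in top from crop, z=.04 ; base corners z=.05
f=lambda x,y:(300+(x-365)/4-.4,170+y/4-.4)
for p in((408,142),(658,58),(717,204),(464,296)): print('offc',onz(t,*f(*p),.04))
im=t['img'].astype(int);
for p in((462,185),(483,240),(641,170),(625,140)): print('base',onz(t,*f(*p),.05))
R=Ro.from_euler('xyz',ctrl.get_obs()['eef_rot']).as_matrix();print(R)
E
```

```text
s handle [266 162   9  16 118] [270.22033898 169.55932203]
266 274 162 177 ((270.0, 169.5), (15.0, 8.0), 90.0)
s cap [238 306  14   8  45] [243.97777778 310.66666667]
t handle [348 204   6   9  27] [350.33333333 208.03703704]
348 353 204 212 ((350.3000183105469, 208.1000518798828), (8.497057914733887, 3.130495309829712), 63.43495178222656)
t cap [133 199   6  11  32] [136.1875 203.75  ]
handle tri (array([ 0.52822688, -0.20553243,  0.16721376]), np.float64(0.0033090454857016257)) cap (array([0.54863454, 0.23013423, 0.1230749 ]), np.float64(0.0002725563791838572))
cap on z .136 [0.54677134 0.24413015 0.136     ] [0.54618163 0.22485943 0.136     ]
handle side on z .17 [ 0.52952249 -0.20069276  0.17      ]
offc [ 0.5548757  -0.13427861  0.04      ]
offc [ 0.60125903 -0.27667641  0.04      ]
offc [ 0.51748062 -0.30567495  0.04      ]
offc [ 0.46770243 -0.16362951  0.04      ]
base [ 0.52856034 -0.16330399  0.05      ]
base [ 0.49775636 -0.17409911  0.05      ]
base [ 0.53570723 -0.26245018  0.05      ]
base [ 0.55268833 -0.25432846  0.05      ]
[[-2.98883281e-04  4.51775800e-01 -8.92131458e-01]
 [ 6.49773629e-04 -8.92131221e-01 -4.51775898e-01]
 [-9.99999744e-01 -7.14711757e-04 -2.69088943e-05]]
```

```bash
python3 - <<'E'
from h import *
s=shot('side');t=shot('top')
def big(m,box):
    x0,y0,x1,y1=box;z=np.zeros(m.shape,np.uint8);z[y0:y1,x0:x1]=m[y0:y1,x0:x1]
    n,l,st,ce=cv2.connectedComponentsWithStats(z);i=1+np.argmax(st[1:,4])
    return l==i,st[i],ce[i]
P={}
for k,c,bh,bc in(('s',s,(255,150,290,185),(225,285,270,325)),('t',t,(335,190,375,222),(118,190,152,220))):
    hsv=cv2.cvtColor(c['img'],cv2.COLOR_RGB2HSV)
    m,st,ce=big((hsv[...,2]<75),bh); print(k,'h',st,ce); P[k+'h']=ce
    ys,xs=np.nonzero(m); print(cv2.minAreaRect(np.c_[xs,ys].astype(np.float32)))
    m,st,ce=big((hsv[...,0]>8)&(hsv[...,0]<32)&(hsv[...,1]>120)&(hsv[...,2]>90),bc); print(k,'c',st,ce)
    ys,xs=np.nonzero(m); e=cv2.minEnclosingCircle(np.c_[xs,ys].astype(np.float32));print(e);P[k+'c']=e[0]
print(tri(s,P['sh'],t,P['th']),tri(s,P['sc'],t,P['tc']))
print(onz(s,*P['sc'],.136),onz(t,*P['tc'],.136))
a=cv2.resize(s['img'][280:340,215:285],None,fx=5,fy=5,interpolation=cv2.INTER_CUBIC)
b=cv2.resize(t['img'][180:230,110:180],None,fx=5,fy=5,interpolation=cv2.INTER_CUBIC)
o=np.zeros((300,705,3),np.uint8);o[:,:350]=a;o[:250,355:]=b
cv2.imwrite('pics/crop1.png',o[:,:,::-1])
b=cv2.resize(t['img'][185:240,315:380],None,fx=10,fy=10,interpolation=cv2.INTER_CUBIC)
cv2.imwrite('pics/crop2.png',b[:,:,::-1])
E
```

```text
s h [265 160  10  19 153] [269.88235294 168.78431373]
((269.9619140625, 168.9669952392578), (17.88300895690918, 8.90588092803955), 85.91438293457031)
s c [225 285  45  13 342] [252.59064327 289.02046784]
((247.0, 291.0), 22.803607940673828)
t h [347 200  15  13 131] [354.17557252 205.95419847]
((353.7931213378906, 205.98275756835938), (10.956024169921875, 12.627283096313477), 68.19859313964844)
t c [126 198  14  12 127] [132.19685039 203.62992126]
((132.34616088867188, 204.0), 6.6539530754089355)
(array([ 0.5309835 , -0.21324971,  0.16551705]), np.float64(0.00036520258650001686)) (array([0.54217713, 0.22271009, 0.1601909 ]), np.float64(0.0014289132447588616))
[0.54663985 0.19431747 0.136     ] [0.54577067 0.23277217 0.136     ]
```

View pics/crop1.png

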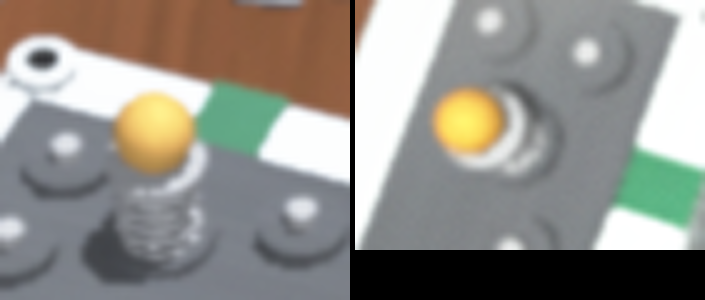

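View pics/crop2.png

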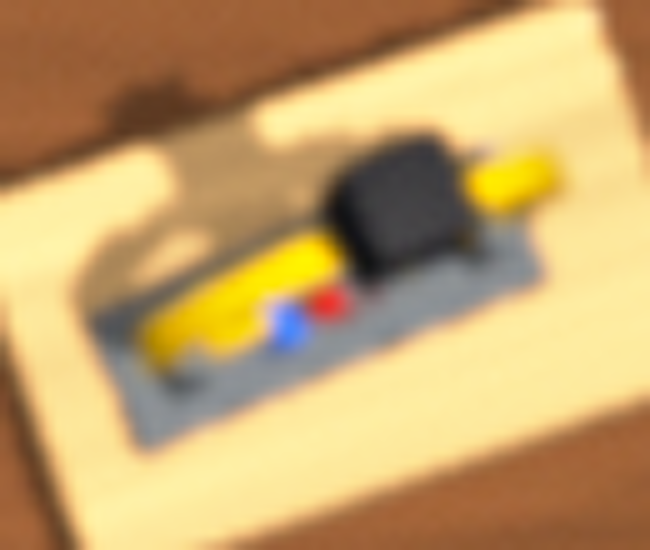

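```bash
python3 - <<'E'
from h import *
s=shot('side');t=shot('top')
print('cap',tri(s,(245.6,306.2),t,(132.6,203.8)),onz(s,245.6,306.2,.136),onz(t,132.6,203.8,.136))
g=lambda x,y:(315+x/10-.45,185+y/10-.45)
for z in(.04,.05):
    a,b,c=[onz(t,*g(*p),z) for p in((148,448),(542,272),(95,318))]
    d=a-b;print(z,a,b,c,np.linalg.norm(d),np.linalg.norm(a-c),'yaw of +y dir',np.degrees(np.arctan2(d[1],d[0])))
d=a-b; d/=np.linalg.norm(d); x=np.array([d[1],-d[0],0]);print('x axis',x,'centre',(a+b)/2+.017*x)
# handle top face crop2 and ring ends
p=onz(t,*g(345,245),.146-.03+.04);
# yellow ring ends in top
for q in((150,345),(550,180)): print('ring',onz(t,*g(*q),.098))
# pred
for o in([.531,-.213],):
    print(proj(t,[*o,.17]),proj(s,[*o,.17]))
print('off yaw')
E
```

```text
cap (array([0.54576018, 0.23246412, 0.13546776]), np.float64(0.0010112688779456076)) [0.5451679  0.23315444 0.136     ] [0.54617846 0.23226905 0.136     ]
0.04 [ 0.4993702  -0.17556735  0.04      ] [ 0.5379908  -0.26472693  0.04      ] [ 0.52883303 -0.16449641  0.04      ] 0.0971647077143733 0.031474182860701826 yaw of +y dir 113.42046304639771
0.05 [ 0.49830439 -0.17466447  0.05      ] [ 0.53648758 -0.26281423  0.05      ] [ 0.52743353 -0.16371892  0.05      ] 0.09606422869273427 0.031117709005366943 yaw of +y dir 113.42046304639769
x axis [0.91761273 0.39747564 0.        ] centre [ 0.5329954  -0.21198227  0.05      ]
ring [ 0.51485952 -0.17133725  0.098     ]
ring [ 0.5488144  -0.25614223  0.098     ]
[354.39429649 205.46583828] [269.91330527 167.16009696]
off yaw
```

Measured so far:
- **Cap:** about (0.546, 0.2325, 0.136).
- **Handle:** about (0.532, -0.2125, 0.170).
- **Gauge:** +y points to yaw of about 112.5°.

Next I'll plan the approach, with tool y along gauge -y.

```bash
cat >> h.py <<'E'
def plan(pos,R,n):
    o=ctrl.get_obs();R0=Ro.from_euler('xyz',o['eef_rot']);p0=o['ee_pos'];w=(R0.inv()*R).as_rotvec()/n
    Rc=R0;st=(np.array(pos)-p0)/n
    print('rows',n,'w',np.round(w,4))
    for i in range(n):
        print(np.round(Rc.inv().apply(st)*1000,1),end=' '); Rc=Rc*Ro.from_rotvec(w)
    print()
def down(yaw): # tool x down, tool y at yaw
    a=np.radians(yaw);y=np.array([np.cos(a),np.sin(a),0]);x=np.array([0,0,-1.]);return Ro.from_matrix(np.c_[x,y,np.cross(x,y)])
E
python3 - <<'E'
from h import *
plan([.532,-.2125,.205],down(-67.5),10)
E
```

```text
rows 10 w [0.0076 0.     0.    ]
[  0.  -12.  -37.9] [  0.  -12.3 -37.8] [  0.  -12.6 -37.7] [  0.  -12.9 -37.6] [  0.  -13.1 -37.5] [  0.  -13.4 -37.4] [  0.  -13.7 -37.3] [  0.  -14.  -37.2] [  0.  -14.3 -37.1] [  0.  -14.6 -36.9]
```

Emit:
{"name": "play_rows", "arguments": {"deltas": [[[0, -6, -18.9, 0.004, 0, 0, 94], [0, -6, -18.9, 0.004, 0, 0, 94], [0, -6.2, -18.9, 0.004, 0, 0, 94], [0, -6.2, -18.9, 0.004, 0, 0, 94], [0, -6.3, -18.8, 0.004, 0, 0, 94], [0, -6.3, -18.8, 0.004, 0, 0, 94], [0, -6.5, -18.8, 0.004, 0, 0, 94], [0, -6.5, -18.8, 0.004, 0, 0, 94], [0, -6.6, -18.7, 0.004, 0, 0, 94], [0, -6.6, -18.7, 0.004, 0, 0, 94]]], "grip_force": 30}}

```text
time_s: 1.4
ee_pos: [0.3909, -0.3511, 0.2055]
eef_rot: [2.403, 1.571, -0.31]
force: [-0.3, 0.1, 0.1]
grip_width: 0.0939
```

Emit:
{"name": "play_rows", "arguments": {"deltas": [[[0, -6.7, -18.7, 0.004, 0, 0, 94], [0, -6.7, -18.7, 0.004, 0, 0, 94], [0, -6.8, -18.6, 0.004, 0, 0, 94], [0, -6.8, -18.6, 0.004, 0, 0, 94], [0, -7, -18.6, 0.004, 0, 0, 94], [0, -7, -18.6, 0.004, 0, 0, 94], [0, -7.2, -18.5, 0.004, 0, 0, 94], [0, -7.2, -18.5, 0.004, 0, 0, 94], [0, -7.3, -18.5, 0.004, 0, 0, 94], [0, 0, 0, 0, 0, 0, 94]]]}}

```text
time_s: 2.4
ee_pos: [0.5195, -0.2259, 0.2053]
eef_rot: [-1.838, 1.571, 1.698]
force: [-0.4, -0.7, -0.5]
grip_width: 0.0943
```

```bash
python3 - <<'E'
from h import *
plan([.532,-.2125,.151],down(-67.5),1)
print(ctrl.get_obs()['ee_pos'])
s=shot('side','s1.png');t=shot('top','t1.png')
b=cv2.resize(s['img'][100:250,210:360],None,fx=4,fy=4,interpolation=cv2.INTER_CUBIC)
cv2.imwrite('pics/c3.png',b[:,:,::-1])
E
```

```text
rows 1 w [ 0.002  -0.0001  0.0003]
[ 54.3  -7.5 -16.7] 
[ 0.51945336 -0.22586319  0.2052632 ]
```

View pics/c3.png

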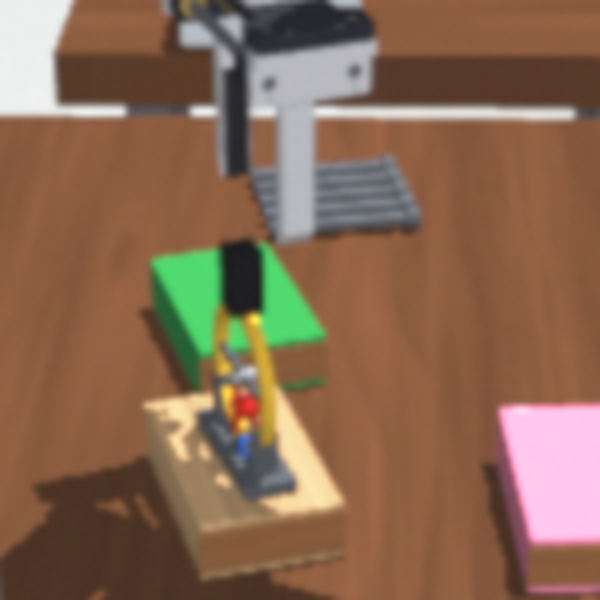

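The fingers (crop x 235–295) straddle a line behind the handle, about one row (19 mm) short as expected. I'll complete the approach, then descend.

Emit:
{"name": "play_rows", "arguments": {"deltas": [[[0, -3.8, -8.4, 0.002, 0, 0, 94], [0, -3.7, -8.3, 0, 0, 0, 94], [0, 0, 0, 0, 0, 0, 94]]]}}

```text
time_s: 2.8
ee_pos: [0.5315, -0.2133, 0.2054]
eef_rot: [-2.641, 1.571, 0.892]
force: [-0.1, -0.5, -0.2]
grip_width: 0.094
```

```bash
python3 - <<'E'
from h import *
plan([.532,-.2125,.151],down(-67.5),1)
s=shot('side');t=shot('top')
b=cv2.resize(s['img'][100:250,210:360],None,fx=3,fy=3,interpolation=cv2.INTER_CUBIC)
a=cv2.resize(t['img'][130:280,300:410],None,fx=3,fy=3,interpolation=cv2.INTER_CUBIC)
cv2.imwrite('pics/c4.png',np.hstack([b,a])[:,:,::-1])
E
```

```text
rows 1 w [-0.0014 -0.0001  0.0001]
[54.4 -0.6 -0.7]
```

View pics/c4.png

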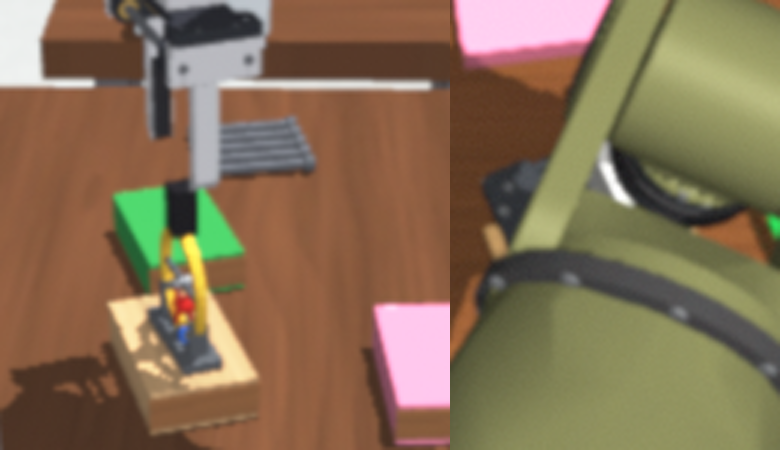

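The fingertips (crop (158,135) and (203,185)) are centred on the handle at (181,190). Descending and closing.

Emit:
{"name": "play_rows", "arguments": {"deltas": [[[10, 0, 0, 0, 0, 0, 94], [12, 0, 0, 0, 0, 0, 94], [12, 0, 0, 0, 0, 0, 94], [10, 0, 0, 0, 0, 0, 94], [7, 0, 0, 0, 0, 0, 94], [3, 0, 0, 0, 0, 0, 94], [0, 0, 0, 0, 0, 0, 94], [0, 0, 0, 0, 0, 0, 40]]]}}

```text
time_s: 3.7
ee_pos: [0.5312, -0.214, 0.1518]
eef_rot: [2.302, 1.57, -0.449]
force: [-0.8, 0.9, 0.3]
grip_width: 0.0892
```

```bash
python3 - <<'E'
from h import *
s=shot('side')
b=cv2.resize(s['img'][100:250,210:360],None,fx=4,fy=4,interpolation=cv2.INTER_CUBIC)
cv2.imwrite('pics/c5.png',b[:,:,::-1]);print(ctrl.get_obs()['grip_width'])
E
```

```text
0.08554790488039925
```

View pics/c5.png

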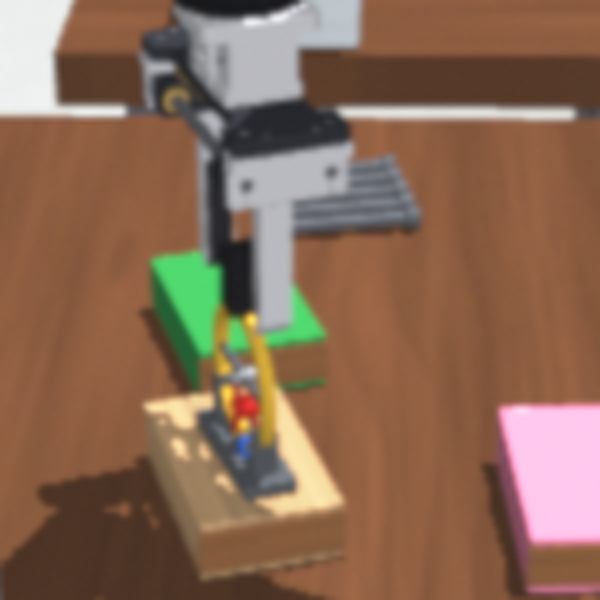

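The handle lies between the fingers, so I'll close on it.

Emit:
{"name": "play_rows", "arguments": {"deltas": [[[0, 0, 0, 0, 0, 0, 20], [0, 0, 0, 0, 0, 0, 20], [0, 0, 0, 0, 0, 0, 20], [0, 0, 0, 0, 0, 0, 15], [0, 0, 0, 0, 0, 0, 15], [0, 0, 0, 0, 0, 0, 15], [0, 0, 0, 0, 0, 0, 15], [0, 0, 0, 0, 0, 0, 15], [0, 0, 0, 0, 0, 0, 15], [0, 0, 0, 0, 0, 0, 15]]], "grip_force": 35}}

```text
time_s: 4.75
ee_pos: [0.531, -0.2138, 0.1514]
eef_rot: [-1.003, 1.57, 2.529]
force: [0.4, 1.0, -0.2]
grip_width: 0.0219
```

```bash
python3 - <<'E'
from h import *
o=ctrl.get_obs();print(o['grip_width'],o['force'],Ro.from_euler('xyz',o['eef_rot']).as_matrix())
s=shot('side')
b=cv2.resize(s['img'][100:250,210:360],None,fx=4,fy=4,interpolation=cv2.INTER_CUBIC)
cv2.imwrite('pics/c6.png',b[:,:,::-1]);print(ctrl.get_obs()['grip_width'])
E
```

```text
0.021888229721041586 [ 0.39681078  0.95902544 -0.2067899 ] [[-2.67358209e-04  3.80919863e-01 -9.24608018e-01]
 [ 1.87712937e-04 -9.24608015e-01 -3.80919916e-01]
 [-9.99999947e-01 -2.75402954e-04  1.75697957e-04]]
0.021753570471672822
```

View pics/c6.png

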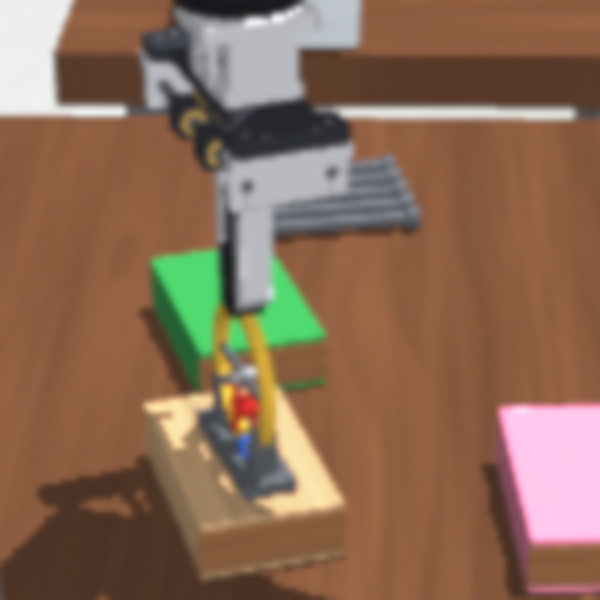

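Grip holds at 21.8 mm. Lifting.

Emit:
{"name": "play_rows", "arguments": {"deltas": [[[-5, 0, 0, 0, 0, 0, 15], [-10, 0, 0, 0, 0, 0, 15], [-20, 0, 0, 0, 0, 0, 15], [-25, 0, 0, 0, 0, 0, 15], [-25, 0, 0, 0, 0, 0, 15], [-25, 0, 0, 0, 0, 0, 15], [-25, 0, 0, 0, 0, 0, 15], [-25, 0, 0, 0, 0, 0, 15], [-15, 0, 0, 0, 0, 0, 15], [-5, 0, 0, 0, 0, 0, 15]]]}}

```text
time_s: 5.8
ee_pos: [0.5312, -0.214, 0.3338]
eef_rot: [2.294, 1.568, -0.456]
force: [-0.3, 0.4, -4.1]
grip_width: 0.0219
```

```bash
python3 - <<'E'
from h import *
o=ctrl.get_obs();print(o['grip_width'],o['force'],o['ee_pos'])
plan([.5457,.2325,.332],down(5),20)
E
```

```text
0.021859187873042925 [-0.34851658  0.37983482 -4.11215465] [ 0.53120065 -0.21399836  0.33381146]
rows 20 w [-0.0634 -0.     -0.0002]
[  0.1 -20.4  -9.2] [  0.1 -19.7 -10.4] [  0.1 -19.  -11.7] [  0.1 -18.3 -12.9] [  0.1 -17.4 -14. ] [  0.1 -16.5 -15.1] [  0.1 -15.5 -16.1] [  0.1 -14.5 -17. ] [  0.1 -13.4 -17.9] [  0.1 -12.2 -18.7] [  0.1 -11.  -19.5] [  0.1  -9.7 -20.1] [  0.1  -8.4 -20.7] [  0.1  -7.1 -21.2] [  0.1  -5.8 -21.6] [  0.1  -4.4 -21.9] [  0.1  -3.  -22.1] [  0.1  -1.6 -22.3] [  0.1  -0.2 -22.3] [  0.1   1.3 -22.3]
```

Emit:
{"name": "play_rows", "arguments": {"deltas": [[[0, -20.4, -9.2, -0.0634, 0, 0, 15], [0, -19.7, -10.4, -0.0634, 0, 0, 15], [0, -19, -11.7, -0.0634, 0, 0, 15], [0, -18.3, -12.9, -0.0634, 0, 0, 15], [0, -17.4, -14, -0.0634, 0, 0, 15], [0, -16.5, -15.1, -0.0634, 0, 0, 15], [0, -15.5, -16.1, -0.0634, 0, 0, 15], [0, -14.5, -17, -0.0634, 0, 0, 15], [0, -13.4, -17.9, -0.0634, 0, 0, 15], [0, -12.2, -18.7, -0.0634, 0, 0, 15]]]}}

```text
time_s: 6.8
ee_pos: [0.538, 0.0103, 0.331]
eef_rot: [-1.052, 1.57, 3.117]
force: [-0.6, -0.1, -4.3]
grip_width: 0.0218
```

Emit:
{"name": "play_rows", "arguments": {"deltas": [[[0, -11, -19.5, -0.0634, 0, 0, 15], [0, -9.7, -20.1, -0.0634, 0, 0, 15], [0, -8.4, -20.7, -0.0634, 0, 0, 15], [0, -7.1, -21.2, -0.0634, 0, 0, 15], [0, -5.8, -21.6, -0.0634, 0, 0, 15], [0, -4.4, -21.9, -0.0634, 0, 0, 15], [0, -3, -22.1, -0.0634, 0, 0, 15], [0, -1.6, -22.3, -0.0634, 0, 0, 15], [0, -0.2, -22.3, -0.0634, 0, 0, 15], [0, 1.3, -22.3, -0.0634, 0, 0, 15]]]}}

```text
time_s: 7.8
ee_pos: [0.5451, 0.2336, 0.3309]
eef_rot: [-1.263, 1.57, -2.743]
force: [-0.5, 0.3, -4.7]
grip_width: 0.0219
```

Emit:
{"name": "play_rows", "arguments": {"deltas": [[[0, 0, 0, 0, 0, 0, 15], [0, 0, 0, 0, 0, 0, 15], [0, 0, 0, 0, 0, 0, 15], [0, 0, 0, 0, 0, 0, 15], [0, 0, 0, 0, 0, 0, 15], [0, 0, 0, 0, 0, 0, 15], [0, 0, 0, 0, 0, 0, 15], [0, 0, 0, 0, 0, 0, 15], [0, 0, 0, 0, 0, 0, 15], [0, 0, 0, 0, 0, 0, 15]]]}}

```text
time_s: 8.8
ee_pos: [0.5453, 0.2327, 0.3314]
eef_rot: [-1.452, 1.571, -2.935]
force: [0.0, -1.4, -4.3]
grip_width: 0.0218
```

```bash
python3 - <<'E'
from h import *
o=ctrl.get_obs();print(o['grip_width'],o['force'],o['ee_pos'],o['qpos'])
plan([.5457,.2325,.332],down(5),1)
s=shot('side','s7.png');t=shot('top','t7.png')
u=proj(s,[.5457,.2325,.25]);print(u)
x,y=np.round(u).astype(int)
b=cv2.resize(s['img'][max(0,y-75):y+75,x-75:x+75],None,fx=4,fy=4,interpolation=cv2.INTER_CUBIC);print(x-75,max(0,y-75))
cv2.imwrite('pics/c7.png',b[:,:,::-1])
E
```

```text
0.021849853965408714 [ 0.00599313 -1.35826234 -4.31784267] [0.54533136 0.23272079 0.33142771] [3.41581710e-01 3.43371781e-01 1.17762801e+00 6.14797056e-06
 1.62063819e+00 2.53564234e-01]
rows 1 w [0.0008 0.     0.    ]
[-0.6  0.3  0.3] 
[242.37313534 251.01501053]
167 176
```

View pics/c7.png

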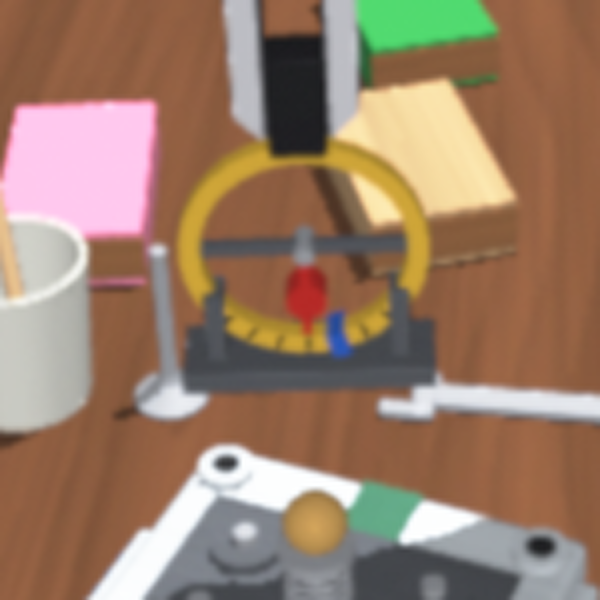

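View pics/t7.png

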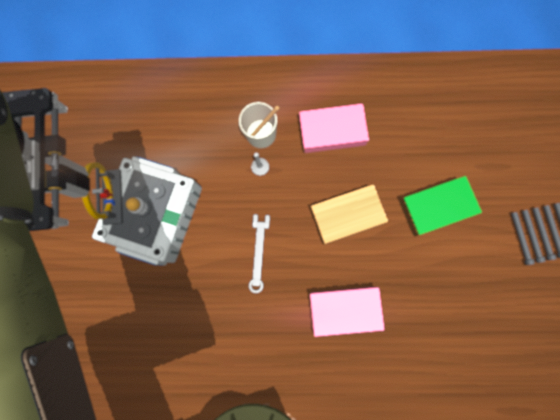

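The view is clear: pointer tip at crop (306,335), blue mark at (340,335), gauge held square, and the ball at (316,523) below. The bystanders have not moved. Now I'll measure the mark angle and the base offset.

```bash
cat >> h.py <<'E'
def gframe(h=.1114,dx=0,dy=0):
    o=ctrl.get_obs();T=Ro.from_euler('xyz',o['eef_rot']).as_matrix()
    G=np.c_[-T[:,2],-T[:,1],-T[:,0]]
    return o['ee_pos']+T[:,0]*h+G@np.array([dx,dy,0]),G
def gyz(c,u,v,O,G,x=0):
    o,d=ray(c,u,v); o=G.T@(o-O);d=G.T@d
    return (o+d*(x-o[0])/d[0])
def mark(c,O,G,dx=0,box=40,pr=True):
    im=c['img'].astype(int);r,g,b=im[...,0],im[...,1],im[...,2]
    pu=proj(c,O+G@np.array([dx,0,.03]));yy,xx=np.mgrid[:im.shape[0],:im.shape[1]]
    near=(abs(xx-pu[0])<box)&(abs(yy-pu[1])<box)
    out={}
    for n,w in(('blue',np.clip(b-np.maximum(r,g)-40,0,None)*near),('red',np.clip(r-np.maximum(g,b)-90,0,None)*near)):
        n0,l,st,ce=cv2.connectedComponentsWithStats((w>0).astype(np.uint8));i=1+np.argmax([w[l==k].sum() for k in range(1,n0)])
        w=w*(l==i)
        u,v=(w*xx).sum()/w.sum(),(w*yy).sum()/w.sum()
        q=gyz(c,u,v,O,G,dx);a=np.arctan2(q[1],.058-q[2]);out[n]=a
        if pr: print(n,np.round((u,v),2),st[i],'yz',np.round(q*1000,1),'ang',round(a,4),'r',np.hypot(q[1],.058-q[2])*1000)
    return out
E
python3 - <<'E'
from h import *
s=shot('side');O,G=gframe();print(O,G)
mark(s,O,G)
f=lambda x,y:(167+x/4-.375,176+y/4-.375)
for n,p in(('bot l',(187,391)),('bot r',(434,381)),('top-front l',(187,366)),('tfr',(434,356)),('tbl',(190,325)),('tbr',(434,320))): print(n,np.round(gyz(s,*f(*p),O,G,.017)*1e3,1))
for n,p in(('ringL',(180,245)),('ringR',(431,245)),('pivot',(305,243)),('ringbot in',(305,330)),('ring top',(300,138))): print(n,np.round(gyz(s,*f(*p),O,G,0)*1e3,1))
for n,q in(('bl',(.017,-.05,0)),('br',(.017,.05,0)),('pivot',(0,0,.058)),('tfl',(.017,-.05,.01)),('tbl',(-.017,-.05,.01)),('htop front r',(.011,.011,.106))):
    u=proj(s,O+G@np.array(q));print(n,np.round((u-[167,176]+.375)*4))
E
```

```text
[0.54533935 0.23272408 0.22006212] [[-8.79143558e-02 -9.96128037e-01 -1.97682710e-05]
 [ 9.96128037e-01 -8.79143559e-02  4.56066111e-06]
 [-6.28091721e-06 -1.92907814e-05  1.00000000e+00]]
blue [251.12 260.41] [249 254   6  11  40] yz [ 0.  12.8 11.2] ang 0.2662 r 48.46544366523216
red [243.15 249.76] [239 243  10  16 111] yz [ 0.   1.  32.5] ang 0.0392 r 25.522685846391177
bot l [ 17.  -46.9   0.8]
bot r [17.  50.2  2.3]
top-front l [ 17.  -46.   13.2]
tfr [17.  50.4 14.6]
tbl [ 17.  -43.4  32.9]
tbr [17.  50.6 32. ]
ringL [  0.  -46.5  58.7]
ringR [ 0.  50.3 55.3]
pivot [ 0.   1.7 57.9]
ringbot in [ 0.  -0.1 16.2]
ring top [  0.    1.8 105.6]
bl [179. 393.]
br [433. 386.]
pivot [301. 243.]
tfl [177. 373.]
tbl [183. 321.]
htop front r [324. 152.]
```

The mark reads roughly 0.25 rad. Descending to just above the ball to check the alignment of base and cap.

Emit:
{"name": "play_rows", "arguments": {"deltas": [[[5, 1, 0, 0, 0, 0, 15], [10, 0, 0, 0, 0, 0, 15], [12, 0, 0, 0, 0, 0, 15], [12, 0, 0, 0, 0, 0, 15], [10, 0, 0, 0, 0, 0, 15], [7, 0, 0, 0, 0, 0, 15], [4, 0, 0, 0, 0, 0, 15], [0, 0, 0, 0, 0, 0, 15], [0, 0, 0, 0, 0, 0, 15]]]}}

```text
time_s: 9.85
ee_pos: [0.5465, 0.2328, 0.2719]
eef_rot: [1.829, 1.57, 0.346]
force: [-0.5, -0.1, -2.8]
grip_width: 0.0218
```

```bash
python3 - <<'E'
from h import *
o=ctrl.get_obs();print(o['grip_width'],o['force'],o['ee_pos'])
s=shot('side','s8.png');t=shot('top','t8.png')
O,G=gframe();print(O);mark(s,O,G)
b=cv2.resize(s['img'][245:345,195:295],None,fx=6,fy=6,interpolation=cv2.INTER_CUBIC)
cv2.imwrite('pics/c8.png',b[:,:,::-1])
b=cv2.resize(t['img'][160:250,70:190],None,fx=6,fy=6,interpolation=cv2.INTER_CUBIC)
cv2.imwrite('pics/c9.png',b[:,:,::-1])
E
```

```text
0.021819515660857516 [-0.46049052 -0.05591157 -2.78008604] [0.54645214 0.23282813 0.27185486]
[0.54657227 0.23289731 0.16054347]
blue [251.66 289.4 ] [250 284   5  11  38] yz [-0.  12.8 11.3] ang 0.2673 r 48.45660289871488
red [244.07 279.77] [240 274   9  14  99] yz [ 0.   1.1 31.9] ang 0.0435 r 26.075657270971526
```

View pics/c8.png

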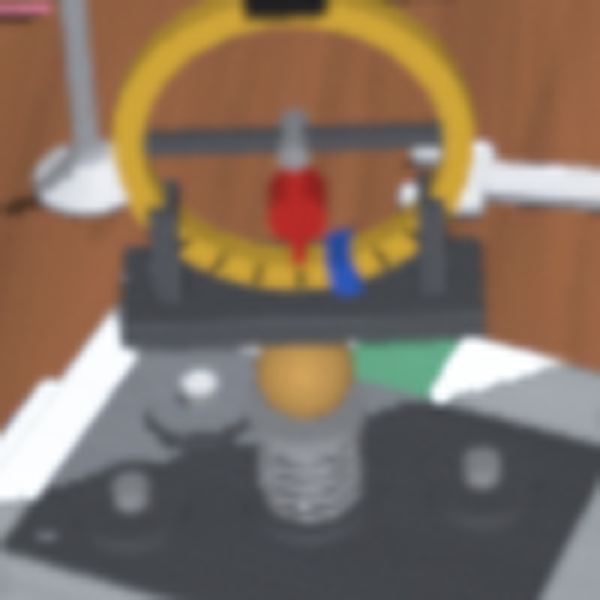

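View pics/c9.png

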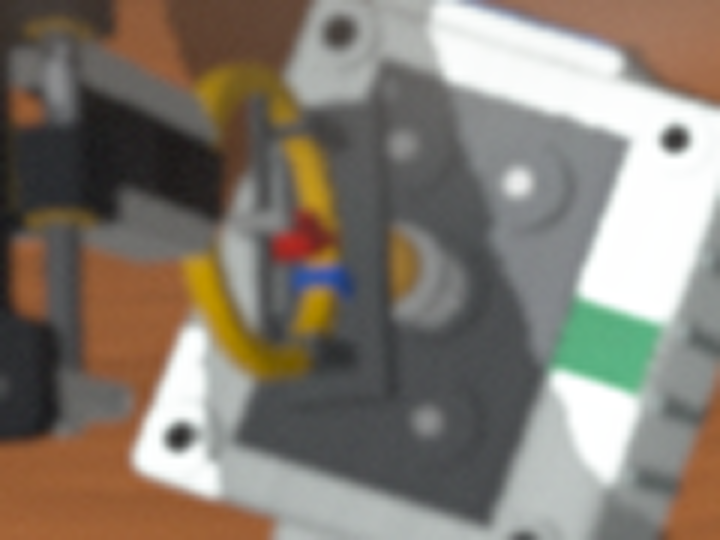

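```bash
python3 - <<'E'
from h import *
s=shot('side');t=shot('top');O,G=gframe();print(O)
def onp(c,u,v,z):
    o,d=ray(c,u,v);o=G.T@(o-O);d=G.T@d;return np.round((o+d*(z-o[2])/d[2])*1e3,1)
f=lambda x,y:(70+x/6-.42,160+y/6-.42)
for p in((386,100),(387,250),(389,393)): print('top back edge',onp(t,*f(*p),0))
print('ball top view',onp(t,*f(378,265),.136-O[2]))
g=lambda x,y:(195+x/6-.42,245+y/6-.42)
print('front edge side',onp(s,*g(122,347),0),onp(s,*g(303,342),0),onp(s,*g(485,333),0))
print('ball side',onp(s,*g(305,376),.136-O[2]), 'from orig px',onp(s,245.6,306.2,.136-O[2]))
print('ring',[np.round(gyz(s,*g(*p),O,G)*1e3,1) for p in((113,135),(475,135),(292,152),(294,0))])
im=s['img'];h=cv2.cvtColor(im,cv2.COLOR_RGB2HSV)
m=((h[...,0]>8)&(h[...,0]<25)&(h[...,1]>110));m[:302]=0;m[316:]=0;m[:,:230]=0;m[:,265:]=0
ys,xs=np.nonzero(m);print('ball px',xs.min(),xs.max(),(xs.min()+xs.max())/2)
E
```

```text
[0.54648053 0.23287739 0.16039793]
top back edge [-15.  -50.2   0. ]
top back edge [-13.5   0.8   0. ]
top back edge [-12.4  48.4   0. ]
ball top view [ -0.5   0.3 -24.4]
front edge side [ 16.3 -47.6   0. ] [16.4  1.6  0. ] [14.9 51.2  0. ]
ball side [  3.    1.  -24.4] from orig px [  0.4   1.3 -24.4]
ring [array([  0. , -46.8,  59.8]), array([ 0. , 49.7, 56.3]), array([ 0. ,  0.6, 52.4]), array([  0. ,   3.2, 102.1])]
ball px 238 252 245.0
```

Base middle is within about 1.5 mm of the ball, so I'll trim 1.5 mm in gauge x. Then I'll descend onto the cap for about 4 mm of press.

Emit:
{"name": "play_rows", "arguments": {"deltas": [[[3, 0, 1.5, 0, 0, 0, 15], [3, 0, 0, 0, 0, 0, 15], [2, 0, 0, 0, 0, 0, 15], [2, 0, 0, 0, 0, 0, 15], [1.4, 0, 0, 0, 0, 0, 15], [1, 0, 0, 0, 0, 0, 15], [1, 0, 0, 0, 0, 0, 15], [1, 0, 0, 0, 0, 0, 15], [0, 0, 0, 0, 0, 0, 15], [0, 0, 0, 0, 0, 0, 15]]]}}

```text
time_s: 11.05
ee_pos: [0.5465, 0.2313, 0.2572]
eef_rot: [1.847, 1.571, 0.364]
force: [-1.5, -0.4, -0.3]
grip_width: 0.0218
```

```bash
python3 - <<'E'
from h import *
for i in range(3):
    s=shot('side','s%d.png'%(10+i));o=ctrl.get_obs();print(np.round(o['force'],2),np.round(o['moment'],2),o['ee_pos'],o['grip_width'])
O,G=gframe();print(O);mark(s,O,G)
b=cv2.resize(s['img'][245:345,195:295],None,fx=6,fy=6,interpolation=cv2.INTER_CUBIC)
cv2.imwrite('pics/c10.png',b[:,:,::-1])
E
```

```text
[-0.44 -0.69  0.43] [-0.1   0.17 -0.  ] [0.54648215 0.2313386  0.25723045] 0.021453710267240605
[-1.26  0.39 -0.51] [-0.13  0.22 -0.02] [0.54649774 0.23130352 0.25720772] 0.021879895232545594
[-0.53 -0.3   0.68] [-0.2   0.21 -0.01] [0.5464908  0.23131887 0.25717204] 0.021890996744947124
[0.54650903 0.23132694 0.14577205]
blue [252.11 295.64] [250 290   6  11  41] yz [ 0.  12.8 11.3] ang 0.2678 r 48.470494453839734
red [244.54 286.19] [240 280  10  15 101] yz [ 0.   1.1 32. ] ang 0.042 r 26.056068565883955
```

View pics/c10.png

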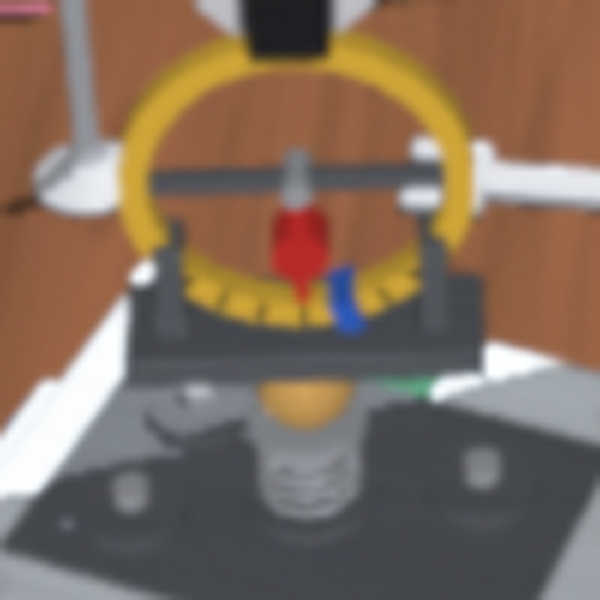

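Pressed: the wrist force went from -4.2 to about 0 N, so the spring carries about 4.2 N, or 4.7 mm. The cap is under the middle of the base. Now I'll rock about the ball centre by roughly 0.24 rad (+tool z), then compare pointer and mark.

Emit:
{"name": "play_rows", "arguments": {"deltas": [[[0, -1.25, 0, 0, 0, 0.01, 15], [0, -2.5, 0, 0, 0, 0.02, 15], [0, -3.8, 0, 0, 0, 0.03, 15], [0.1, -3.8, 0, 0, 0, 0.03, 15], [0, -3.8, 0, 0, 0, 0.03, 15], [0.1, -3.8, 0, 0, 0, 0.03, 15], [0, -3.8, 0, 0, 0, 0.03, 15], [0.1, -3.8, 0, 0, 0, 0.03, 15], [0, -2.5, 0, 0, 0, 0.02, 15], [0, -1.25, 0, 0, 0, 0.01, 15]]]}}

```text
time_s: 12.2
ee_pos: [0.5162, 0.2287, 0.2538]
eef_rot: [1.572, 1.329, 0.089]
force: [0.1, -0.4, -0.2]
grip_width: 0.022
```

Emit:
{"name": "play_rows", "arguments": {"deltas": [[[0, 0, 0, 0, 0, 0, 15], [0, 0, 0, 0, 0, 0, 15], [0, 0, 0, 0, 0, 0, 15], [0, 0, 0, 0, 0, 0, 15], [0, 0, 0, 0, 0, 0, 15], [0, 0, 0, 0, 0, 0, 15], [0, 0, 0, 0, 0, 0, 15], [0, 0, 0, 0, 0, 0, 15], [0, 0, 0, 0, 0, 0, 15], [0, 0, 0, 0, 0, 0, 15]]]}}

```text
time_s: 13.2
ee_pos: [0.5165, 0.2287, 0.2535]
eef_rot: [1.571, 1.331, 0.088]
force: [-1.9, -0.0, 0.9]
grip_width: 0.0217
```

Emit:
{"name": "play_rows", "arguments": {"deltas": [[[0, 0, 0, 0, 0, 0, 15], [0, 0, 0, 0, 0, 0, 15], [0, 0, 0, 0, 0, 0, 15], [0, 0, 0, 0, 0, 0, 15], [0, 0, 0, 0, 0, 0, 15], [0, 0, 0, 0, 0, 0, 15], [0, 0, 0, 0, 0, 0, 15], [0, 0, 0, 0, 0, 0, 15]]]}}

```text
time_s: 14.0
ee_pos: [0.5166, 0.2287, 0.2535]
eef_rot: [1.571, 1.331, 0.088]
force: [-2.3, 0.2, -0.5]
grip_width: 0.0217
```

```bash
cat > look.py <<'E'
from h import *
import sys
k=sys.argv[1]
s=shot('side','s%s.png'%k);o=ctrl.get_obs();print(np.round(o['force'],2),np.round(o['moment'],2),o['ee_pos'],o['grip_width'])
O,G=gframe();print('underside',O,'ball exp',O-G[:,2]*.014,'tilt',np.arctan2(G[2,1],G[2,2]),'fwd lean',G[2,0])
mark(s,O,G)
print('pivot px',proj(s,O+G@[0,0,.058]))
b=cv2.resize(s['img'][245:345,195:295],None,fx=6,fy=6,interpolation=cv2.INTER_CUBIC)
cv2.imwrite('pics/d%s.png'%k,b[:,:,::-1])
E
python3 look.py 20
```

```text
[-2.55  0.37 -0.88] [0.11 0.58 0.09] [0.51655828 0.2286583  0.25353245] 0.02133384112960287
underside [0.54293393 0.2309835  0.14532488] ball exp [0.54624864 0.23127571 0.13172609] tilt -0.23998034879784455 fwd lean -1.0344815799423479e-05
blue [256.71 298.99] [255 296   5   6  24] yz [ 0.  15.2  7.9] ang 0.2952 r 52.32880376701296
red [255.27 286.79] [251 281  10  14  98] yz [ 0.   7.4 33.2] ang 0.2903 r 25.909884991410788
pivot px [253.97276993 274.42835701]
```

View pics/d20.png

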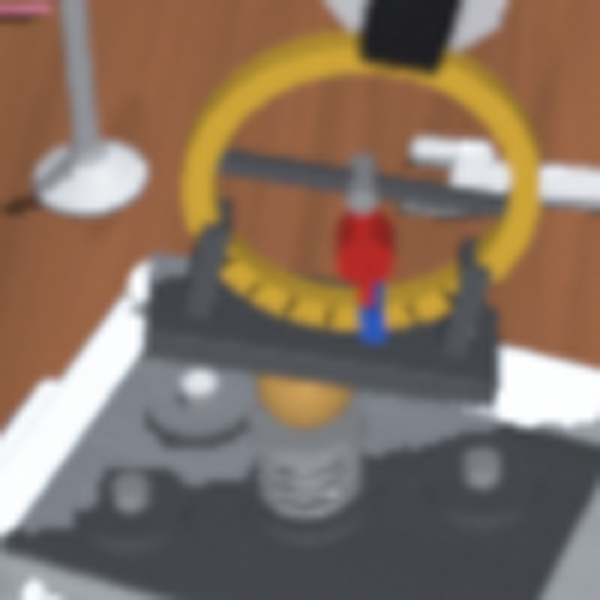

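Pointer and mark are now nearly in line: red tip at crop (370,300), blue at (375,325). I'll zoom in for a finer comparison against the projected plumb line.

```bash
cat > look2.py <<'E'
from h import *
import sys
k=sys.argv[1]
s=shot('side');O,G=gframe()
P=O+G@[0,0,.058]
for x in(0,.005):
    Q=P+G[:,0]*x; print('x',x,'piv',proj(s,Q),'tip',proj(s,Q-[0,0,.037]),'mark',proj(s,Q-[0,0,.044]))
a=proj(s,P);b=proj(s,P-[0,0,.044]);print('plumb slope du/dv',(b-a)[0]/(b-a)[1])
im=s['img'].astype(int)
u0,v0=np.round(b).astype(int)
r,g,bl=im[...,0],im[...,1],im[...,2]
for v in range(v0-26,v0+12):
    rw=np.clip(r[v]-np.maximum(g[v],bl[v])-60,0,None)[u0-14:u0+15]; bw=np.clip(bl[v]-np.maximum(r[v],g[v])-15,0,None)[u0-14:u0+15]; x=np.arange(u0-14,u0+15)
    f=lambda w:(round((w*x).sum()/w.sum(),2),int(w.sum())) if w.sum()>40 else '-'
    print(v,'red',f(rw),'blue',f(bw),bw[bw>0])
y0,x0=v0-32,u0-22
c=cv2.resize(s['img'][y0:y0+48,x0:x0+48],None,fx=12,fy=12,interpolation=cv2.INTER_NEAREST);print('crop0',x0,y0)
cv2.imwrite('pics/e%s.png'%k,c[:,:,::-1])
E
python3 look2.py 20
```

```text
x 0 piv [253.9668842  274.43375324] tip [254.68696364 292.02185943] mark [254.81967818 295.26344261]
x 0.005 piv [253.96937565 276.38723382] tip [254.6929491  294.01922517] mark [254.82629026 297.26847401]
plumb slope du/dv 0.04094127212592672
269 red - blue - []
270 red - blue - []
271 red - blue - []
272 red - blue - []
273 red - blue - []
274 red - blue - []
275 red - blue - []
276 red - blue - []
277 red - blue - []
278 red - blue - []
279 red - blue - []
280 red (np.float64(256.36), 45) blue - []
281 red (np.float64(255.27), 333) blue - []
282 red (np.float64(255.26), 469) blue - []
283 red (np.float64(255.27), 489) blue - []
284 red (np.float64(255.3), 503) blue - []
285 red (np.float64(255.31), 556) blue - []
286 red (np.float64(255.32), 640) blue - []
287 red (np.float64(255.33), 692) blue - []
288 red (np.float64(255.33), 720) blue - []
289 red (np.float64(255.3), 704) blue - []
290 red (np.float64(255.35), 625) blue - []
291 red (np.float64(255.25), 397) blue - []
292 red (np.float64(255.12), 149) blue - []
293 red (np.float64(255.23), 105) blue - [2]
294 red (np.float64(255.23), 84) blue - [6]
295 red - blue - [8 7]
296 red - blue (np.float64(256.92), 99) [26 55 18]
297 red - blue (np.float64(256.55), 204) [31 66 70 37]
298 red - blue (np.float64(256.61), 234) [35 72 77 50]
299 red - blue (np.float64(256.64), 251) [38 74 79 60]
300 red - blue (np.float64(256.8), 296) [51 75 78 67 25]
301 red - blue (np.float64(256.79), 266) [ 9 44 61 64 57 30  1]
302 red - blue (np.float64(256.87), 85) [11 22 25 21  6]
303 red - blue - []
304 red - blue - []
305 red - blue - []
306 red - blue - []
crop0 233 263
```

View pics/e20.png

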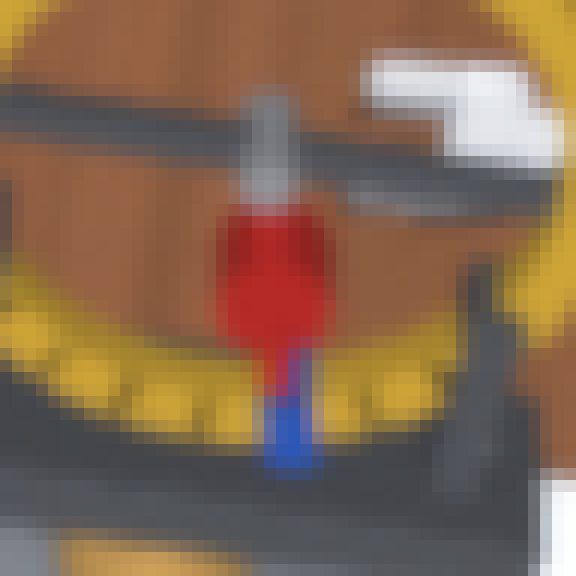

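The blue centre sits about 0.9 px (1.3 mm) right of the plumb line through the red, which leaves about 0.03 rad. I'll rock a further 0.025 rad.

Emit:
{"name": "play_rows", "arguments": {"deltas": [[[0, -0.6, 0, 0, 0, 0.005, 15], [0, -1.3, 0, 0, 0, 0.01, 15], [0, -1.2, 0, 0, 0, 0.01, 15], [0, 0, 0, 0, 0, 0, 15], [0, 0, 0, 0, 0, 0, 15], [0, 0, 0, 0, 0, 0, 15], [0, 0, 0, 0, 0, 0, 15], [0, 0, 0, 0, 0, 0, 15], [0, 0, 0, 0, 0, 0, 15], [0, 0, 0, 0, 0, 0, 15]]]}}

```text
time_s: 15.1
ee_pos: [0.5136, 0.2284, 0.2528]
eef_rot: [1.571, 1.306, 0.088]
force: [-0.0, 1.0, 0.5]
grip_width: 0.0217
```

Emit:
{"name": "play_rows", "arguments": {"deltas": [[[0, 0, 0, 0, 0, 0, 15], [0, 0, 0, 0, 0, 0, 15], [0, 0, 0, 0, 0, 0, 15], [0, 0, 0, 0, 0, 0, 15], [0, 0, 0, 0, 0, 0, 15], [0, 0, 0, 0, 0, 0, 15], [0, 0, 0, 0, 0, 0, 15], [0, 0, 0, 0, 0, 0, 15], [0, 0, 0, 0, 0, 0, 15], [0, 0, 0, 0, 0, 0, 15]]]}}

```text
time_s: 16.1
ee_pos: [0.5136, 0.2284, 0.2528]
eef_rot: [1.571, 1.306, 0.088]
force: [1.1, 0.7, 0.1]
grip_width: 0.022
```

```bash
python3 look.py 21; python3 look2.py 21 | grep -v 'red - blue -'
```

```text
[ 0.07  0.77 -0.8 ] [ 0.16 -0.21  0.1 ] [0.51358579 0.22839794 0.25280446] 0.021639934219422285
underside [0.5426598  0.2309649  0.14529598] ball exp [0.54631362 0.2312875  0.13178504] tilt -0.26509690434206057 fwd lean 1.891668109110789e-05
blue [256.87 299.25] [255 297   5   6  22] yz [ 0.  15.1  7.8] ang 0.2928 r 52.43890684371576
red [256.31 286.94] [252 281  10  14  97] yz [ 0.   8.  33.4] ang 0.3157 r 25.91179496366952
pivot px [255.01979806 274.59057277]
x 0 piv [255.01560868 274.60662336] tip [255.71266204 292.18674746] mark [255.84113356 295.42687999]
x 0.005 piv [255.0235666 276.560529 ] tip [255.72387993 294.18447813] mark [255.85293551 297.43226569]
plumb slope du/dv 0.039650081916175535
281 red (np.float64(256.28), 298) blue - []
282 red (np.float64(256.2), 459) blue - []
283 red (np.float64(256.25), 482) blue - []
284 red (np.float64(256.26), 496) blue - []
285 red (np.float64(256.34), 543) blue - []
286 red (np.float64(256.36), 621) blue - []
287 red (np.float64(256.34), 688) blue - []
288 red (np.float64(256.36), 726) blue - []
289 red (np.float64(256.36), 718) blue - []
290 red (np.float64(256.36), 648) blue - []
291 red (np.float64(256.3), 470) blue - []
292 red (np.float64(256.14), 194) blue - []
293 red (np.float64(256.37), 82) blue - []
294 red (np.float64(256.42), 59) blue - []
297 red - blue (np.float64(256.94), 173) [58 68 47]
298 red - blue (np.float64(256.9), 203) [ 4 67 78 54]
299 red - blue (np.float64(256.79), 228) [19 70 79 60]
300 red - blue (np.float64(256.86), 286) [43 73 77 68 25]
301 red - blue (np.float64(256.9), 272) [ 4 44 62 66 60 33  3]
302 red - blue (np.float64(257.05), 119) [15 26 32 30 16]
crop0 234 263
```

View pics/e21.png

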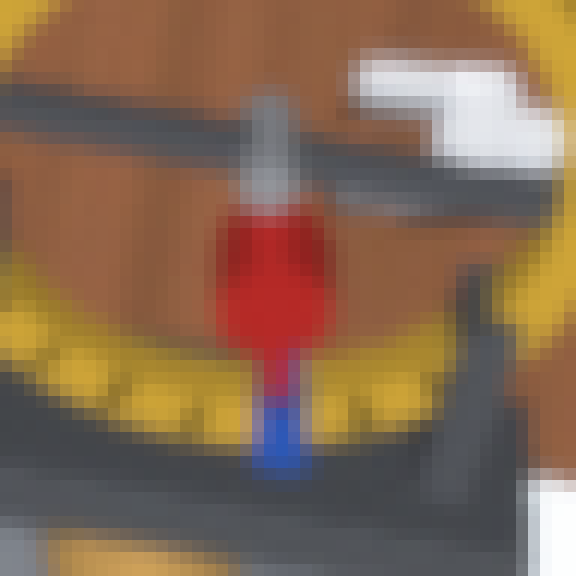

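Red centre extrapolated along plumb to row 299 gives u = 256.80, and blue measures 256.87. That is about 0.002 rad off, and the tilt of 0.265 agrees with the upright estimate of about 0.267. Last overall check.

```bash
python3 - <<'E'
from h import *
F=[]
for i in range(4):
    t=shot('top','t30.png') if i==0 else shot('side','s30.png');F.append(ctrl.get_obs()['force'])
    if i:
        O,G=gframe();print(mark(t,O,G,pr=False))
print(np.mean(F,0),np.abs(ctrl.get_obs()['joint_vel']).max())
b=cv2.resize(t['img'][190:345,160:340],None,fx=4,fy=3.8,interpolation=cv2.INTER_CUBIC)
cv2.imwrite('pics/f30.png',b[:,:,::-1])
E
```

```text
{'blue': np.float64(0.29311512282664964), 'red': np.float64(0.3161907048262095)}
{'blue': np.float64(0.29235251016506625), 'red': np.float64(0.31511712188589536)}
{'blue': np.float64(0.29265677518734207), 'red': np.float64(0.3158582897574858)}
[0.29790012 0.63586068 0.43249035] 0.002157680725228684
```

View pics/f30.png

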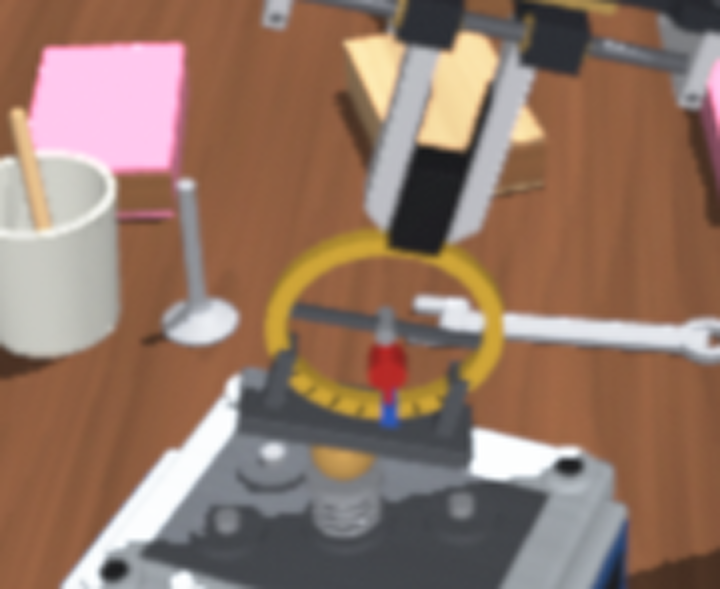

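View pics/t30.png

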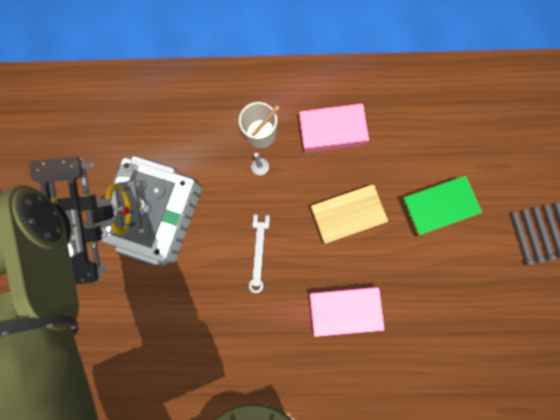

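The pointer is steady on the mark over three frames. The ball bears on the middle of the base, and the 3.7 mm sideways ball offset is just what the tilt gives. Bystanders are unmoved, so I'm handing in.

```bash
python3 -c "
from station import hand_in
print(hand_in())"
```

```text
the job is handed in; nothing more can be done
None
```

I picked the gauge off the timber offcut and stood it upright with the middle of its base on the brass cap. I then pressed it down, rocked it 0.265 rad in the plane of its dial, and handed in at about 16.5 s, still gripping it.

**Last checks**
- **Pointer on the mark:** the pointer was steady over three frames. Its centre line met the blue mark within about 0.1 px, roughly 0.002 rad. The mark measured with the gauge upright came to about 0.25–0.27 rad, depending on the assumed tab depth, against the 0.265 tilt.
- **Cap press:** the wrist force changed by about 4–4.5 N when the gauge took the cap down. That puts the press at about 4–5 mm of the 16 mm travel.
- **Surroundings:** the grip held at 22 mm, and in the last pictures the tin, the wrench and the loose valve were where they started.

**Disagreements**
- **Across the dial:** the two cameras disagreed by about 5 mm on where the base sits, so I trimmed 1.5 mm towards their average. The base may still be 1–3 mm off centre in that direction.
- **Raw angles:** on the dial's mid plane the side camera reads 0.29 for the mark and 0.316 for the pointer. The camera appears to be off sideways, by 1.1 mm on the upright pointer, and the mark is seen by its front face. I relied on the plumb-line comparison instead, which largely avoids both effects.

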